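Draw the plate home in its fixture and pin it

TASK

The flat steel plate in the aluminium fixture has been pushed too far in under the hood: press down on its bare top with the fingertips and drag it back towards the open end by friction, never pressing harder than 25 N, until it is home against the front stop. Then take the locating pin from its stand and seat it fully, upright, through the hole of the plate into the bore beneath, pressing no harder than 25 N, and let go. Leave the other things alone.

Things in the scene. Friction and masses are not known exactly. Their poses are not given: they have to be found in the camera images.
- fixture: Fixed aluminium fixture, 250 x 136 mm, on the worktop. Origin: centre of its underside; x runs along its channel from the open front (x = -) to the hooded end (x = +), z up. Flat bed at z = 30 mm; side rails (y = 46.5 to 66.5 mm each side) rise to z = 38 mm, level with the plate's top.
- stop (a point): Middle of the front stop's rear face, at its top edge: x = -105, y = 0, z = 38 mm of the fixture. The stop is a bar across the channel from there to x = -125 mm, level with the plate's top. The plate's front edge rests on it when home.
- hood_edge (a point): Middle of the front edge of the grey hood's top: x = 30, y = 0, z = 49 mm of the fixture. The hood spans the channel from there to x = 125 mm, underside z = 44 mm, screw heads to z = 53 mm. All in front of it is open above.
- bore (a point): Centre of the mouth of the fixture's bore in the bed: round, 14 mm wide, 30 mm deep, at x = -10, y = 0, z = 30 mm of the fixture. The plate's hole lies over it when the plate is home.
- plate: Loose flat steel plate, 150 (x) x 90 (y) x 8 (z) mm, 0.34 to 0.48 kg, on the bed, axes along the fixture's. Origin: centre of its underside. Home: origin at x = -30 mm of the fixture (starts 52 to 75 mm further in). Its edges are enclosed. Press on its bare top, e.g. at x = -55 of the plate, bare all the way. It is stiff and drags heavily: a light press slips; 13 to 18 N carries it.
- plate_hole (a point): Centre of the top rim of the plate's round hole, 15 mm wide and right through, at x = 20, y = 0, z = 8 mm of the plate; hidden under the hood at the start.
- pin: Loose steel locating pin, 60 mm long, 0.06 kg, standing upright. Origin: centre of its foot, z up along it. Shaft 12 mm in diameter from z = 0 (foot tapered to 8 mm over the last 4 mm) to 30 mm; collar 21 mm in diameter z = 30 to 34 mm; knurled dark grip 16 mm in diameter z = 34 to 60 mm. Fully seated, the collar rests on the plate's top and the foot is 8 mm above the underside of the fixture.
- pin_top (a point): Centre of the pin's top, 60 mm above its foot.
- pin_stand: Fixed dark steel block, 56 x 56 x 30 mm, with one central bore 14 mm wide and 26 mm deep in which the pin stands at the start, foot 4 mm above the worktop, collar about 4 mm above the block. Origin: centre of its underside.
- weight: Bystander: brass-coloured 500 g check weight, 38 mm in diameter, 62 mm tall with its knob. Origin: centre of its underside. Leave it alone.
- micrometer: Bystander: micrometer, 48 x 148 x 17 mm, lying on the worktop. Leave it alone.
- hexkey: Bystander: black hexagon key, 40 x 104 x 9 mm, lying on the worktop. Leave it alone.

How it is judged:
By the outcome, as a careful person would: the job done as asked, in the order asked, and still so for the second after the job is handed in, with the robot touching nothing.
It also fails if it takes over 72 s, if anything falls off the work surface, if the arm or the gripper's body presses on something with over 40 N, if the wrist force passes 120 N, or if a joint passes its speed limit or range.

ROBOT

A 6-joint arm with a two-finger parallel gripper is mounted at the origin on a cart in front of the work surface, level with it; the furniture and walls round the work are solid. World frame = base frame: x ahead of the robot, y to its left, z up, the work surface at z = 0. Lengths are in m, angles in degrees, forces in N, time in s.
With the tool pointing down it reaches from about 0.25 to 0.725 m from the base axis. Payload 9.7 kg.
Tool frame: the origin (TCP) lies at the very end of the fingers, on their centre line; the grasp point (between the pads) lies 19 mm behind it; z points along the fingers, y is the line along which they close (so a half turn about z gives the same grasp; the last joint's range is limited). The gripper opens to 85 mm and grips with 20 to 120 N. Pads are 22 mm wide; open, the fingers measure 114 mm over their backs; the gripper's body (76 mm by 85 mm) begins 54 mm behind the grasp point. The pads swing forward as they close: fully open they stand 13 mm farther back than shut.
Start: joints at [-75.229, 4.979, 10.078, 95.1, 0, 90], TCP at [0.14, -0.532, 0.231] pointing down, gripper open.
Joint ranges: [-179.16, 179.16], [-48.56, 103.87], [-65.8, 70.77], [-126.05, 130.52], [-82.76, 87.17], [-180, 180]. Speed limits (degrees/s): [127.2, 127.2, 147.25, 180, 180, 180].

INTERFACE

Orientations are given as [roll, pitch, yaw] about the fixed x, y, z axes, in that order (R = Rz(yaw) Ry(pitch) Rx(roll)).
In Python, from workcell import bot, viewer, finder gives the robot as it stands. The module is installed in compiled form; this text tells all that it offers.
- The arm moves only by the shell command python3 -m inch 'ROWS' [FORCE]. ROWS is JSON, a list that holds one entry, the list of rows, each a list of 7 numbers: the opening in per cent of the stroke, from 0 (shut) to 100 (fully open), then the shift along the tool's x, y, z in mm, then the turn, a rotation vector about the tool's x, y, z in degrees. In form: [[[grip, tx, ty, tz, ax, ay, az], ...]]. A call has 1 to 8 rows; each row shifts and turns the commanded pose from where the row before left it, along the tool's axes as they then stand; what a row does not reach is not made up. A row lasts 1/8 s, in which the tool goes at most 62.5 mm and 10.7 degrees, less where a joint would pass 70% of its speed; a pose out of reach is approached as far as the arm can. A call with a gripper value outside its range is refused whole. The fingers move at their own pace and stop on an object; FORCE is the grip in N (left out, the last holds). Time passes only in rows, so rows that do not move let the fingers close. It gives the time, the measured TCP pose, the force, the opening and the grip force at its end, in the units of the state.
- bot.get_obs(): the state, without advancing time (a new reading comes with each control period).
- viewer.camera(name): name is "scene" or "top"; returns a dict with "pixels" (420x560x3 uint8, red, green, blue), "vfov" (degrees; the focal length in pixels is half the picture's height over the tangent of half this angle, whatever the lens; pixels are square), "cx", "cy" (the principal point, pixels), "R" (3x3) and "t" (3): a world point X has camera coordinates R X + t. Camera axes: x right, y down, z forward; pixel columns grow to the right and rows downward; lengths in m; the calibration is good to about 2 mm. A picture is of the moment at which its call begins. There is no depth.
- bot.job_done(): hands the job in; it is judged then, once.
Trained networks look in the newest picture that a camera, given by its name, has taken for a name from the list of things; names that differ only in an ending like _2 or _b are one class to them, and where a whole thing is asked for, a point or a joint stands for the part that bears it (a point fixed in the world has none). Each returns a list of dicts, best first, with "conf" (0 to 1); they miss things now and then, are a little off and sometimes report something else, mostly with a low value. They report only what shows in the picture. A call takes as long as a camera call.
- finder.outline_of(camera, thing): "pixels" (420x560 bool, what is visible of it) and "extent" ([centre column, centre row, width, height] in pixels, round what is visible of it).
- finder.mark_of(camera, thing): "position" ([column, row] in pixels: a listed point, or the origin of a listed thing).
The state is a dict: "time": time; "q": joint angles; "qd": joint speeds; "joint_efforts": joint torques, N m; "ee_pos": TCP position; "tcp_rot": TCP orientation; "wrist_force": force on the tool from outside, world axes, zero at the start; "torque": the same for the moment, N m; "opening": finger opening in m; "grasp_force": force on a finger pad.
Only numpy, scipy, OpenCV 4.12 (cv2) and the standard library are available. Lean on these libraries where they do the work, as an engineer would, in place of code of your own. Each camera call takes 0.05 s, during which the arm holds its last target. There are 200 camera calls.

## Working session

There is one attempt and no reset: what is moved stays moved. The work goes in short steps, Python scripts to look and compute and a shell command to move; the robot and the scene stay as the last step left them, time stands still between calls to the robot, and variables do not carry over. Pictures are saved under pics/ and viewed, at most 13 in all, crops included, and the job is handed in when it is done.

```bash
mkdir -p pics
cat > h.py <<'E'
import numpy as np, cv2
from workcell import bot, viewer, finder
def K(c):
    f=c["pixels"].shape[0]/2/np.tan(np.radians(c["vfov"]/2)); return f
def ray(c,p):
    f=K(c); d=np.array([(p[0]-c["cx"])/f,(p[1]-c["cy"])/f,1.]); R=np.array(c["R"]); t=np.array(c["t"])
    return -R.T@t, R.T@d
def onz(c,p,z):
    o,d=ray(c,p); return o+d*(z-o[2])/d[2]
def proj(c,X):
    x=np.array(c["R"])@np.array(X)+np.array(c["t"]); f=K(c); return np.array([c["cx"]+f*x[0]/x[2],c["cy"]+f*x[1]/x[2]])
def tri(obs):
    A=np.zeros((3,3));b=np.zeros(3)
    for c,p in obs:
        o,d=ray(c,p); d=d/np.linalg.norm(d); M=np.eye(3)-np.outer(d,d); A+=M;b+=M@o
    return np.linalg.solve(A,b)
E
python3 - <<'E'
from h import *
np.set_printoptions(precision=4,suppress=True)
Z=dict(stop=.038,hood_edge=.049,bore=.03,fixture=0,plate=.03,plate_hole=.038,pin=.004,pin_top=.064,pin_stand=0,weight=0,micrometer=0,hexkey=0)
C={}
for n in("scene","top"):
    C[n]=viewer.camera(n); cv2.imwrite(f"pics/{n}0.png",C[n]["pixels"][:,:,::-1])
    print(n,"cam at",-np.array(C[n]["R"]).T@C[n]["t"])
for k,z in Z.items():
    for n in C:
        for m in finder.mark_of(n,k)[:2]:
            print(k,n,round(m["conf"],2),np.round(m["position"],1),onz(C[n],m["position"],z))
print(bot.get_obs())
E
```

```text
scene cam at [-0.0321  0.9163  0.6204]
top cam at [0.3042 0.1476 0.9989]
stop scene 0.59 [261.7 213.9] [0.4934 0.1639 0.038 ]
stop top 0.95 [280.4 207.3] [0.4908 0.1626 0.038 ]
hood_edge scene 0.93 [213.6 185.4] [0.6372 0.1409 0.049 ]
hood_edge scene 0.51 [262.6 214.4] [0.4809 0.1786 0.049 ]
hood_edge top 0.76 [284.1 153.3] [0.6274 0.1534 0.049 ]
hood_edge top 0.65 [246.1 267.9] [0.3414 0.244  0.049 ]
bore scene 0.64 [227.  202.8] [0.5875 0.1584 0.03  ]
bore top 0.68 [284.2 173.2] [0.5808 0.1532 0.03  ]
fixture scene 0.87 [224. 212.] [0.6006 0.1543 0.    ]
fixture top 0.94 [281.6 169.1] [0.6006 0.1602 0.    ]
fixture top 0.67 [182.1 220.8] [0.463  0.4164 0.    ]
plate top 0.97 [290.5 154.3] [0.6311 0.137  0.03  ]
plate_hole top 0.63 [287.  144.6] [0.6544 0.146  0.038 ]
pin scene 0.73 [201.4 303.8] [0.447  0.4126 0.004 ]
pin scene 0.52 [262.9 216.1] [0.5169 0.1258 0.004 ]
pin top 0.48 [185.3 225. ] [0.4515 0.4066 0.004 ]
pin_top scene 0.67 [202.6 275. ] [0.4441 0.4067 0.064 ]
pin_top top 0.58 [182.6 224.4] [0.4441 0.3975 0.064 ]
pin_stand scene 0.81 [204.5 303.2] [0.4467 0.4052 0.    
[... 297 characters left out ...]
top 0.91 [399.9 251.9] [ 0.3838 -0.1372  0.    ]
hexkey scene 0.75 [303.9 277.9] [0.3399 0.2513 0.    ]
hexkey top 0.74 [186.5 224.6] [0.4532 0.4046 0.    ]
hexkey top 0.64 [246.4 269.7] [0.3389 0.2482 0.    ]
{'time': 1.3, 'q': array([-75.2283,   4.9803,  10.0752,  95.0984,   0.0003,  90.0009]), 'qd': array([-0.0026, -0.0696, -0.0607, -0.0418,  0.02  ,  0.0716]), 'joint_efforts': array([  0.0011, -52.0102,  46.4857,   0.0019,   0.0002,   0.    ]), 'ee_pos': array([ 0.1402, -0.5318,  0.2312]), 'tcp_rot': array([-179.9965,   -0.0003,   14.7708]), 'wrist_force': array([-0.2283,  0.6539,  0.8358]), 'torque': array([ 0.0019,  0.0349, -0.0319]), 'grasp_force': 0.0, 'opening': 0.08545170682283758}
```

View pics/scene0.png

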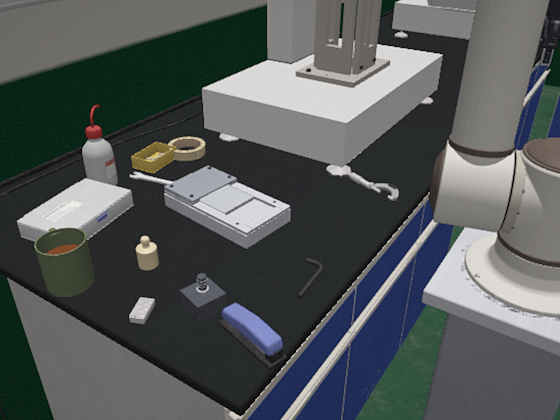

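View pics/top0.png

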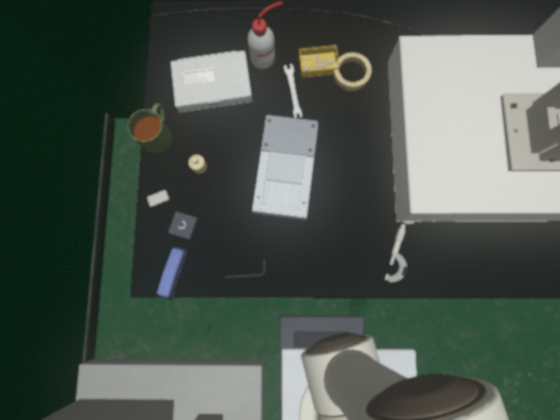

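The scene shows the fixture at about (227,205) in the scene view and (285,167) in the top view, with the hood at the far end. The plate's front edge shows across the channel, the pin stand is at (183,226) in the top view, and a tall white machine stands to the right. Next I fit the fixture silhouettes.

```bash
cat > fit.py <<'E'
from h import *
from scipy.optimize import minimize
np.set_printoptions(precision=4,suppress=True)
def T(p,P): 
    c,s=np.cos(p[2]),np.sin(p[2]); P=np.asarray(P,float)
    return np.c_[p[0]+c*P[:,0]-s*P[:,1],p[1]+s*P[:,0]+c*P[:,1],P[:,2]]
box=lambda x0,x1,y0,y1,z0,z1:[[x,y,z] for x in(x0,x1) for y in(y0,y1) for z in(z0,z1)]
FIX=[box(-.125,.125,-.068,.068,0,.038),box(.03,.125,-.068,.068,0.038,.049)]
ST=[box(-.028,.028,-.028,.028,0,.03)]
S=4
def render(c,p,parts):
    m=np.zeros((420*S,560*S),np.uint8)
    for b in parts:
        q=np.array([proj(c,X) for X in T(p,b)])
        cv2.fillConvexPoly(m,cv2.convexHull(((q+.5)*S).astype(np.int32)),1)
    return m
def fit(C,name,parts,p0):
    out=[]
    obs={}
    for n in C:
        o=finder.outline_of(n,name)
        if o: obs[n]=(cv2.resize(o[0]["pixels"].astype(np.uint8),None,fx=S,fy=S,interpolation=0)); print(name,n,o[0]["conf"],o[0]["extent"])
    def cost(p,ns): 
        s=0
        for n in ns:
            r=render(C[n],p,parts); s+=1-(r&obs[n]).sum()/(r|obs[n]).sum()
        return s
    for ns in [[n] for n in obs]+[list(obs)]:
        P=np.array(p0); 
        r=minimize(cost,P,args=(ns,),method="Nelder-Mead",options=dict(initial_simplex=P+np.array([[0,0,0],[.01,0,0],[0,.01,0],[0,0,.1]]),maxiter=150))
        print(ns,r.x[:2],np.degrees(r.x[2]),r.fun)
    return r.x
E
python3 - <<'E'
from fit import *
C={n:viewer.camera(n) for n in("scene","top")}
p=fit(C,"fixture",FIX,[.6,.155,-.1])
s=fit(C,"pin_stand",ST,[.448,.408,-.2])
for n in C:
    im=cv2.resize(C[n]["pixels"][:,:,::-1],None,fx=4,fy=4,interpolation=cv2.INTER_CUBIC)
    for par,q,z in((FIX,p,0),(ST,s,0)):
        for b in par:
            t=T(q,b)
            for i in range(8):
                for j in range(i):
                    if bin(i^j).count("1")==1:
                        a,d=[tuple(((proj(C[n],t[k])+.5)*4).astype(int)) for k in(i,j)]; cv2.line(im,a,d,(0,0,255) if par is FIX else (0,255,0),1)
    w={"scene":(580,600),"top":(660,430)}[n]
    cv2.imwrite(f"pics/{n}1.png",im[w[1]:w[1]+560+100,w[0]:w[0]+740][:600])
# features
for k,x in(("stop",[-.105,0,.038]),("hood_edge",[.03,0,.049]),("bore",[-.01,0,.03])): print(k,T(p,[x]))
E
```

```text
fixture scene 0.68 [227.4, 204.4, 125.5, 85.2]
fixture top 0.84 [282.9, 166.7, 68.9, 106.5]
['scene'] [0.5967 0.156 ] -7.876654398349615 0.2166890704167097
['top'] [0.5977 0.1512] -7.714154682006558 0.21092254689294376
['scene', 'top'] [0.5972 0.1519] -7.337921281252597 0.43998586960584896
pin_stand scene 0.89 [204.8, 299.2, 47.8, 42.1]
pin_stand top 0.87 [183.7, 226.6, 25.7, 29.2]
['scene'] [0.4451 0.41  ] -17.957901733515705 0.17106477209817306
['top'] [0.447 0.407] -18.493659295752053 0.17686127477236213
['scene', 'top'] [0.4461 0.4089] -18.820969355136366 0.3737748609431837
stop [[0.4931 0.1654 0.038 ]]
hood_edge [[0.627  0.1481 0.049 ]]
bore [[0.5873 0.1532 0.03  ]]
```

View pics/top1.png

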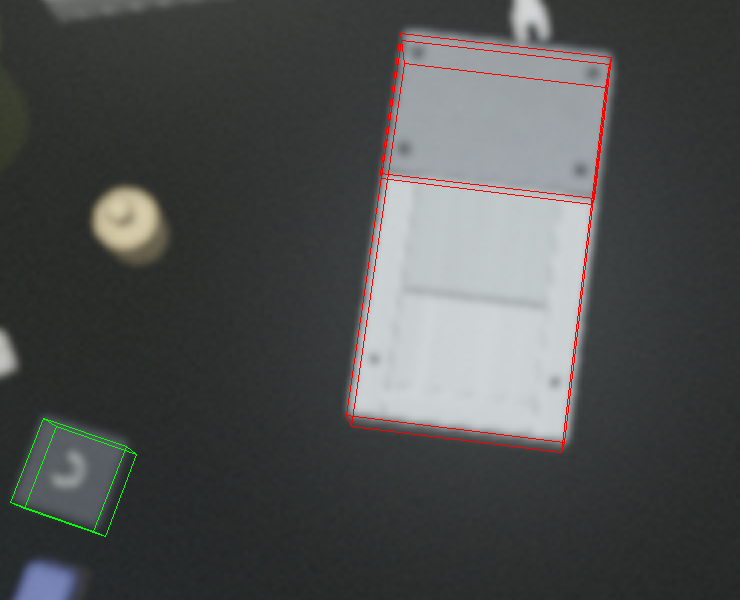

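View pics/scene1.png

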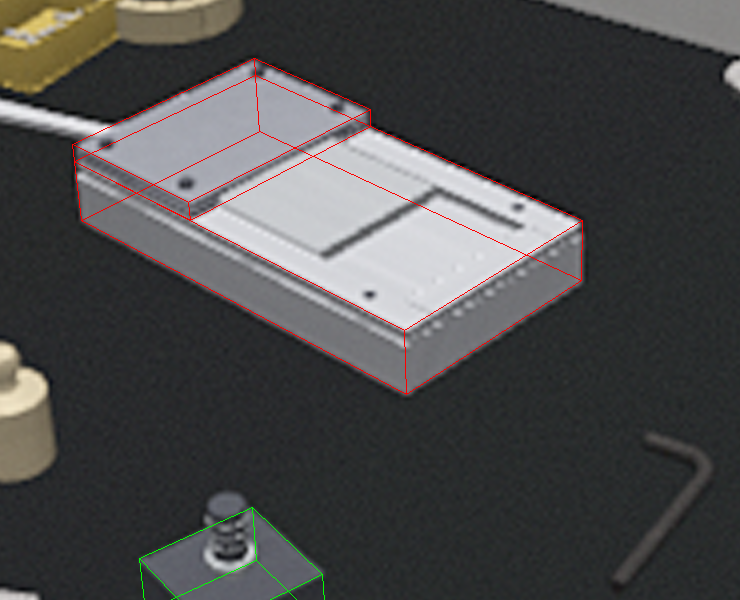

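```bash
python3 -m inch '[[[0,0,0,0,0,0,7.4],[0,0,0,0,0,0,7.4],[0,0,0,0,0,0,7.4],[0,10,-46,0,0,0,0],[0,10,-46,0,0,0,0],[0,10,-46,0,0,0,0],[0,10,-46,0,0,0,0],[0,10,-46,0,0,0,0]]]' 30
python3 -m inch '[[[0,10,-46,0,0,0,0],[0,10,-46,0,0,0,0],[0,10,-46,0,0,0,0],[0,10,-46,0,0,0,0],[0,10,-46,0,0,0,0],[0,10,-46,0,0,0,0],[0,10,-46,0,0,0,0],[0,0,0,0,0,0,0]]]'
cat > go.py <<'E'
import sys
from h import *
# go.py x y z : remaining shift in tool axes, mm, for world target
o=bot.get_obs(); from scipy.spatial.transform import Rotation as Ro
R=Ro.from_euler("xyz",o["tcp_rot"],degrees=True).as_matrix()
d=np.array([float(v) for v in sys.argv[1:4]])-o["ee_pos"]
print("shift",np.round(1000*R.T@d,1),"pos",np.round(o["ee_pos"],4),"rot",np.round(o["tcp_rot"],2),"F",np.round(o["wrist_force"],1),"op",round(o["opening"],4),"t",o["time"])
E
python3 - <<'E'
from fit import *
p=[.5972,.1519,np.radians(-7.4)]
c=viewer.camera("top")
e=onz(c,(283.25,181.5),.038); R=T([0,0,-p[2]],[[e[0]-p[0],e[1]-p[1],0]])
print("plate front edge in fixture",R)
print("press",T(p,[[-.017,0,.058]]))
E
python3 go.py .5800 .1541 .06
```

```text
time: 2.6
ee_pos: [0.2197, -0.3088, 0.2314]
tcp_rot: [180.0, -0.0, -7.5]
wrist_force: [0.9, -0.2, 0.5]
opening: 0.0002
grasp_force: 0.0
time: 3.6
ee_pos: [0.328, -0.0279, 0.2311]
tcp_rot: [-178.8, 0.0, -5.9]
wrist_force: [-0.7, -0.4, -0.3]
opening: -0.0001
grasp_force: 0.0
plate front edge in fixture [[-0.0404 -0.0016  0.    ]]
press [[0.5803 0.1541 0.058 ]]
shift [ 232.2 -204.3  175.3] pos [ 0.3276 -0.0286  0.2312] rot [-1.788e+02  5.000e-02 -5.960e+00] F [ 0.2 -0.7 -0.1] op -0.0001 t 3.65
```

```bash
cat >> go.py <<'E'
yaw=float(sys.argv[4]) if len(sys.argv)>4 else -7.4
Rt=Ro.from_euler("xyz",[180,0,yaw],degrees=True).as_matrix()
print("turn",np.round(np.degrees(Ro.from_matrix(R.T@Rt).as_rotvec()),2),"straight shift",np.round(1000*Rt.T@d,1))
E
python3 -m inch '[[[0,0,0,0,0,0,0]]]'; python3 go.py .5775 .1545 .06
```

```text
time: 3.78
ee_pos: [0.3274, -0.0292, 0.2313]
tcp_rot: [-178.8, 0.0, -6.1]
wrist_force: [0.5, 0.2, -1.0]
opening: 0.0001
grasp_force: 0.0
shift [ 229.4 -205.5  175.5] pos [ 0.3274 -0.0292  0.2313] rot [-1.788e+02  3.000e-02 -6.070e+00] F [ 0.5  0.2 -1. ] op 0.0001 t 3.775
turn [-1.2   0.04  1.33] straight shift [ 224.4 -214.4  171.3]
```

```bash
python3 -m inch '[[[0,0,0,0,-1.2,0,1.3],[0,32,-30.6,6,0,0,0],[0,32,-30.6,6,0,0,0],[0,32,-30.6,6,0,0,0],[0,32,-30.6,6,0,0,0],[0,32,-30.6,6,0,0,0],[0,32,-30.6,6,0,0,0],[0,32,-30.6,6,0,0,0]]]'; python3 -m inch '[[[0,0,0,0,0,0,0]]]'; python3 go.py .5775 .1545 .06
```

```text
time: 4.78
ee_pos: [0.5582, 0.0455, 0.1992]
tcp_rot: [-174.5, 0.1, 1.9]
wrist_force: [0.7, 0.4, -0.2]
opening: -0.0
grasp_force: 0.0
time: 4.9
ee_pos: [0.5582, 0.0459, 0.1979]
tcp_rot: [-174.5, 0.2, 2.0]
wrist_force: [0.1, 0.2, 1.2]
opening: -0.0
grasp_force: 0.0
shift [ 23.5 -94.2 147.5] pos [0.5582 0.0459 0.1979] rot [-174.49    0.2     1.96] F [0.1 0.2 1.2] op -0.0 t 4.9
turn [-5.48  0.65  9.34] straight shift [   5.2 -110.2  137.9]
```

```bash
python3 -m inch '[[[0,0,0,0,-2.7,0.3,4.7],[0,0,0,0,-2.7,0.3,4.7],[0,0,0,0,0,0,0]]]'; python3 go.py .5775 .1545 .06;python3 -c "
from h import *
o=bot.get_obs();print(o['q'],o['qd'])"
```

```text
time: 5.28
ee_pos: [0.555, -0.0123, 0.1999]
tcp_rot: [-177.5, 0.1, -2.5]
wrist_force: [-0.6, -0.3, 0.4]
opening: -0.0002
grasp_force: 0.0
shift [  15.4 -161.3  147.1] pos [ 0.555  -0.0123  0.1999] rot [-1.7748e+02  9.0000e-02 -2.5100e+00] F [-0.6 -0.3  0.4] op -0.0002 t 5.275
turn [-2.52  0.19  4.89] straight shift [   0.8 -168.3  139.9]
[ -2.56611454   5.2056136    6.80717431  91.6909987    2.52087055
 179.94179748] [ 1.63671211  0.24728308  0.15469862 -0.19364082  1.44186214 -0.03377104]
```

```bash
python3 -m inch '[[[0,0,0,0,0,0,-10.3],[0,0,0,0,0,0,-10.3],[0,0,0,0,0,0,-10.3],[0,0,0,0,0,0,-10.3],[0,0,0,0,0,0,-10.3],[0,0,0,0,0,0,-10.3],[0,0,0,0,0,0,-10.3],[0,0,0,0,0,0,-10.3]]]'; python3 -m inch '[[[0,0,0,0,0,0,-10.3],[0,0,0,0,0,0,-10.3],[0,0,0,0,0,0,-10.3],[0,0,0,0,0,0,-10.3],[0,0,0,0,0,0,-10.3],[0,0,0,0,0,0,-10.3],[0,0,0,0,0,0,-10.3],[0,0,0,0,0,0,-10.3]]]'; python3 go.py .5775 .1545 .06 172.6
```

```text
time: 6.28
ee_pos: [0.5553, -0.0102, 0.1998]
tcp_rot: [-179.6, -2.6, 80.4]
wrist_force: [-0.1, -0.6, -0.3]
opening: 0.0004
grasp_force: 0.0
time: 7.28
ee_pos: [0.5553, -0.0102, 0.1998]
tcp_rot: [177.5, -0.8, 162.8]
wrist_force: [0.2, 0.4, -0.2]
opening: 0.0003
grasp_force: 0.0
shift [ 25.5 157.7 147.1] pos [ 0.5553 -0.0102  0.1998] rot [177.53  -0.75 162.84] F [ 0.2  0.4 -0.2] op 0.0003 t 7.275
turn [ 2.53 -0.54 -9.78] straight shift [ -0.8 166.2 139.8]
```

```bash
python3 -m inch '[[[0,0,0,0,2.5,-0.5,-9.8],[0,0,41.5,25,0,0,0],[0,0,41.5,25,0,0,0],[0,0,41.5,25,0,0,0],[0,0,41.5,25,0,0,0],[0,0,0,0,0,0,0]]]'; python3 go.py .5775 .1545 .06 172.6
```

```text
time: 8.02
ee_pos: [0.5764, 0.1564, 0.0973]
tcp_rot: [-180.0, -0.3, 172.5]
wrist_force: [0.1, -0.1, 0.0]
opening: -0.0002
grasp_force: 0.0
shift [-1.5 -1.7 37.3] pos [0.5764 0.1564 0.0973] rot [-179.97   -0.25  172.46] F [ 0.1 -0.1  0. ] op -0.0002 t 8.025
turn [-0.03 -0.25 -0.14] straight shift [-1.3 -1.7 37.3]
```

```bash
python3 -m inch '[[[0,-1.3,-1.7,18,0,-0.25,-0.1],[0,0,0,18,0,0,0],[0,0,0,16,0,0,0],[0,0,0,0,0,0,0]]]'; python3 -m inch '[[[0,0,0,2,0,0,0],[0,0,0,1,0,0,0]]]';python3 -m inch '[[[0,0,0,1,0,0,0]]]'
```

```text
time: 8.52
ee_pos: [0.5782, 0.152, 0.0461]
tcp_rot: [-180.0, 0.1, 172.4]
wrist_force: [-0.3, -0.1, 0.1]
opening: 0.0001
grasp_force: 0.0
time: 8.78
ee_pos: [0.5794, 0.1527, 0.0452]
tcp_rot: [180.0, 0.2, 172.4]
wrist_force: [-0.5, -0.0, -0.4]
opening: -0.0001
grasp_force: 0.0
time: 8.9
ee_pos: [0.5793, 0.1527, 0.0439]
tcp_rot: [180.0, 0.2, 172.4]
wrist_force: [0.1, 0.7, 0.2]
opening: 0.0002
grasp_force: 0.0
```

```bash
for i in 1; do python3 -m inch '[[[0,0,0,1.5,0,0,0],[0,0,0,1,0,0,0],[0,0,0,0,0,0,0]]]'|grep -E 'pos|wrist'; python3 -m inch '[[[0,0,0,1,0,0,0],[0,0,0,0,0,0,0]]]'|grep -E 'pos|wrist';python3 -m inch '[[[0,0,0,1,0,0,0],[0,0,0,0,0,0,0]]]'|grep -E 'pos|wrist';done
```

```text
ee_pos: [0.579, 0.1526, 0.0409]
wrist_force: [0.6, -0.6, -0.2]
ee_pos: [0.579, 0.1526, 0.04]
wrist_force: [0.3, -0.1, 0.2]
ee_pos: [0.579, 0.1526, 0.039]
wrist_force: [0.2, 0.0, 0.2]
```

```bash
python3 -m inch '[[[0,0,0,0.7,0,0,0],[0,0,0,0,0,0,0]]]'|grep -E 'pos|wrist'; python3 -m inch '[[[0,0,0,0.5,0,0,0],[0,0,0,0,0,0,0]]]'|grep -E 'pos|wrist';python3 -m inch '[[[0,0,0,0.4,0,0,0],[0,0,0,0,0,0,0]]]'|grep -E 'pos|wrist'
```

```text
ee_pos: [0.579, 0.1526, 0.0383]
wrist_force: [1.0, -0.4, 0.3]
ee_pos: [0.5791, 0.1526, 0.0381]
wrist_force: [-1.4, -0.5, 2.7]
ee_pos: [0.5791, 0.1526, 0.0381]
wrist_force: [-3.0, -1.2, 6.3]
```

```bash
python3 -m inch '[[[0,0,0,0.6,0,0,0],[0,0,0,0.4,0,0,0],[0,0,0,0,0,0,0]]]'|grep -E 'pos|wrist'; python3 -m inch '[[[0,1,0,0,0,0,0],[0,2,0,0,0,0,0],[0,2,0,0,0,0,0]]]'|grep -E 'pos|wrist'
```

```text
ee_pos: [0.5794, 0.1527, 0.038]
wrist_force: [-4.7, -0.1, 11.4]
ee_pos: [0.5758, 0.1534, 0.0381]
wrist_force: [3.1, -0.2, 7.8]
```

```bash
python3 -m inch '[[[0,0,0,0.5,0,0,0],[0,0,0,0.3,0,0,0],[0,0,0,0,0,0,0]]]'|grep -E 'pos|wrist'; python3 -m inch '[[[0,1.5,0,0,0,0,0],[0,2,0,0,0,0,0],[0,2,0,0,0,0,0]]]'|grep -E 'pos|wrist'; python3 -c "
from fit import *
c=viewer.camera('top');cv2.imwrite('pics/top2.png',c['pixels'][:,:,::-1])
print([(m['conf'],m['position']) for m in finder.mark_of('top','plate')[:2]])"
```

```text
ee_pos: [0.5757, 0.1535, 0.038]
wrist_force: [-1.3, -1.0, 14.7]
ee_pos: [0.571, 0.1543, 0.038]
wrist_force: [4.5, -1.4, 11.5]
[]
```

```bash
python3 -m inch '[[[0,2,0,0.25,0,0,0],[0,2,0,0.25,0,0,0],[0,2,0,0,0,0,0]]]'|grep -E 'pos|wrist'; python3 -m inch '[[[0,2,0,0,0,0,0],[0,2,0,0,0,0,0],[0,2,0,0,0,0,0],[0,2,0,0,0,0,0]]]'|grep -E 'pos|wrist'
```

```text
ee_pos: [0.5655, 0.1552, 0.0381]
wrist_force: [4.1, -0.8, 13.0]
ee_pos: [0.5577, 0.1563, 0.0381]
wrist_force: [4.5, -0.7, 14.4]
```

```bash
python3 -m inch '[[[0,2,0,0.1,0,0,0],[0,2,0,0.1,0,0,0],[0,2,0,0,0,0,0],[0,2,0,0,0,0,0]]]'|grep -E 'pos|wrist'
python3 - <<'E'
from h import *
for n,(x,y,w,h) in dict(scene=(150,150,160,110),).items():
    c=viewer.camera(n); cv2.imwrite('pics/s3.png',cv2.resize(c['pixels'][y:y+h,x:x+w,::-1],None,fx=4.5,fy=4.5,interpolation=cv2.INTER_CUBIC))
E
```

```text
ee_pos: [0.5499, 0.1574, 0.038]
wrist_force: [4.8, -0.5, 13.4]
```

View pics/s3.png

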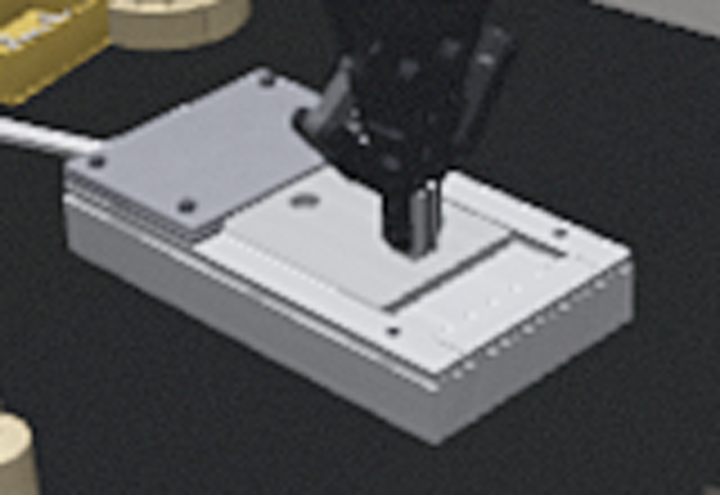

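The hole has come out from under the hood at crop (305,200), and the front edge is at about (388,308) to (512,237), so the plate is following the fingers.

```bash
python3 - <<'E'
from fit import *
c=viewer.camera("scene")
p=[.5972,.1519,np.radians(-7.4)]
for q in finder.mark_of("scene","plate_hole")[:1]:
    X=onz(c,q["position"],.038); print(q["conf"],q["position"],T([0,0,-p[2]],[[X[0]-p[0],X[1]-p[1],0]])*1000)
E
python3 -m inch '[[[0,2,0,0.2,0,0,0],[0,2,0,0,0,0,0],[0,2,0,0,0,0,0],[0,2,0,0,0,0,0],[0,2,0,0,0,0,0],[0,2,0,0,0,0,0],[0,2,0,0,0,0,0],[0,2,0,0,0,0,0]]]'|grep -E 'pos|wrist';python3 -m inch '[[[0,2,0,0.1,0,0,0],[0,2,0,0,0,0,0],[0,2,0,0,0,0,0],[0,2,0,0,0,0,0]]]'|grep -E 'pos|wrist'
```

```text
0.8 [217.8, 193.1] [[23.9923 -1.2862  0.    ]]
ee_pos: [0.5343, 0.1596, 0.038]
wrist_force: [6.1, -0.7, 15.9]
ee_pos: [0.5265, 0.1607, 0.038]
wrist_force: [5.4, -1.1, 17.0]
```

```bash
python3 -m inch '[[[0,2,0,0,0,0,0],[0,2,0,0,0,0,0],[0,2,0,0,0,0,0]]]'|grep -E 'pos|wrist'; for i in 1; do python3 -m inch '[[[0,1,0,0,0,0,0],[0,1,0,0,0,0,0]]]'|grep -E 'pos|wrist';python3 -m inch '[[[0,1,0,0,0,0,0],[0,1,0,0,0,0,0]]]'|grep -E 'pos|wrist';done
```

```text
ee_pos: [0.5207, 0.1615, 0.038]
wrist_force: [5.6, -0.4, 17.3]
ee_pos: [0.5187, 0.1618, 0.038]
wrist_force: [5.6, -0.9, 15.6]
ee_pos: [0.5167, 0.1621, 0.038]
wrist_force: [5.4, -0.3, 15.9]
```

```bash
python3 -m inch '[[[0,1,0,0,0,0,0]]]'|grep -E 'pos|wrist';python3 -m inch '[[[0,1,0,0,0,0,0]]]'|grep -E 'pos|wrist';python3 -m inch '[[[0,1,0,0,0,0,0]]]'|grep -E 'pos|wrist';python3 - <<'E'
from fit import *
p=[.5972,.1519,np.radians(-7.4)]
for n in("scene","top"):
  c=viewer.camera(n)
  for k in("plate_hole","bore","stop"):
   for q in finder.mark_of(n,k)[:1]:
    X=onz(c,q["position"],.038); print(n,k,q["conf"],q["position"],X,T([0,0,-p[2]],[[X[0]-p[0],X[1]-p[1],0]])*1000)
E
```

```text
ee_pos: [0.5159, 0.1622, 0.038]
wrist_force: [5.8, -1.1, 17.1]
ee_pos: [0.515, 0.1623, 0.038]
wrist_force: [6.7, -1.6, 15.7]
ee_pos: [0.514, 0.1624, 0.038]
wrist_force: [6.9, -1.3, 15.3]
scene plate_hole 0.68 [228.1, 195.9] [0.5948 0.1446 0.038 ] [[-1.427  -7.5593  0.    ]]
scene bore 0.69 [226.3, 202.8] [0.5804 0.1695 0.038 ] [[-18.9584  15.2786   0.    ]]
scene stop 0.62 [259.3, 218.2] [0.4882 0.1799 0.038 ] [[-111.6625   13.7081    0.    ]]
top bore 0.74 [181.5, 222.5] [0.4527 0.4075 0.038 ] [[-176.173   234.8367    0.    ]]
```

```bash
for i in 1; do python3 -m inch '[[[0,1,0,0,0,0,0]]]'|grep -E 'pos|wrist';python3 -m inch '[[[0,1,0,0,0,0,0]]]'|grep -E 'pos|wrist';python3 -m inch '[[[0,1,0,0,0,0,0]]]'|grep -E 'pos|wrist';done
```

```text
ee_pos: [0.5131, 0.1626, 0.038]
wrist_force: [7.3, -1.5, 15.5]
ee_pos: [0.512, 0.1627, 0.038]
wrist_force: [7.4, -1.7, 15.5]
ee_pos: [0.511, 0.1628, 0.038]
wrist_force: [6.8, -1.4, 16.6]
```

```bash
python3 -m inch '[[[0,0,0,-10,0,0,0],[0,0,0,-35,0,0,0],[0,0,0,-45,0,0,0],[100,19,45,0,0,0,0],[100,19,45,0,0,0,0],[100,19,45,0,0,0,0],[100,19,45,0,0,0,0],[100,0,0,0,0,0,0]]]'|grep -E 'pos|wrist'
python3 - <<'E'
from fit import *
p=[.5972,.1519,np.radians(-7.4)]
C={}
for n in("scene","top"):
  c=C[n]=viewer.camera(n)
  for k,z in(("plate_hole",.038),("bore",.038),("stop",.038),("pin_top",.064),("pin",.034)):
   for q in finder.mark_of(n,k)[:1]:
    X=onz(c,q["position"],z); print(n,k,q["conf"],q["position"],X,T([0,0,-p[2]],[[X[0]-p[0],X[1]-p[1],0]])*1000)
A=[]
for n,(x,y,w,h) in dict(scene=(155,160,140,90),top=(235,100,100,125)).items():
    cr=cv2.resize(C[n]['pixels'][y:y+h,x:x+w,::-1],None,fx=4.5,fy=4.5,interpolation=cv2.INTER_CUBIC); A.append(cv2.resize(cr,None,fx=600/cr.shape[1] if 0 else 1,fy=1))
H=max(a.shape[0] for a in A); im=np.zeros((H,sum(a.shape[1] for a in A),3),np.uint8);x=0
for a in A: im[:a.shape[0],x:x+a.shape[1]]=a;x+=a.shape[1]
print(im.shape);im=cv2.resize(im,None,fx=.74,fy=.74,interpolation=cv2.INTER_AREA);cv2.imwrite('pics/m4.png',im)
E
```

```text
ee_pos: [0.454, 0.3531, 0.1236]
wrist_force: [0.3, -0.7, 0.7]
scene plate_hole 0.97 [230.9, 201.4] [0.5758 0.1595 0.038 ] [[-22.2241   4.8032   0.    ]]
scene bore 0.86 [227.5, 201.5] [0.5815 0.1639 0.038 ] [[-17.0869   9.847    0.    ]]
scene stop 0.98 [260.7, 214.8] [0.4932 0.1678 0.038 ] [[-105.2339    2.3881    0.    ]]
scene pin_top 0.74 [202.5, 276.5] [0.4417 0.4098 0.064 ] [[-187.4321  235.7065    0.    ]]
scene pin 0.77 [202.4, 304.5] [0.4213 0.4375 0.034 ] [[-211.2621  260.5539    0.    ]]
top plate_hole 0.71 [286.8, 168.6] [0.5906 0.1466 0.038 ] [[-5.8579 -6.1204  0.    ]]
top stop 0.75 [279.4, 206.9] [0.4919 0.1651 0.038 ] [[-106.1553   -0.5043    0.    ]]
top pin_top 0.48 [285.2, 178.3] [0.5582 0.1506 0.064 ] [[-38.5225  -6.3538   0.    ]]
(562, 1080, 3)
```

View pics/m4.png

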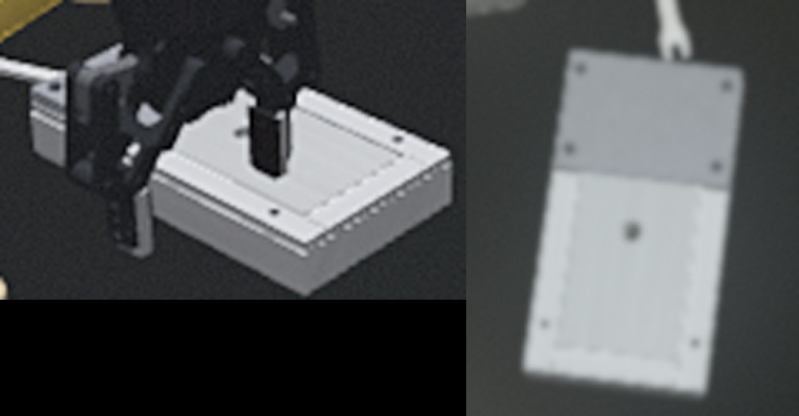

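The gap at the stop is closed, so the plate is home. The hole shows in the crop at (632,231) top and (240,131) scene. I'll refine the hole position and work out the approach to the pin.

```bash
python3 - <<'E'
from fit import *
p=[.5972,.1519,np.radians(-7.4)]
def dark(c,g):
    x,y=[int(round(v)) for v in g]; P=c["pixels"][y-5:y+6,x-5:x+6].astype(float).mean(2); w=np.clip(np.percentile(P,60)-P-8,0,None)
    yy,xx=np.mgrid[y-5:y+6,x-5:x+6]; return (w*xx).sum()/w.sum(),(w*yy).sum()/w.sum()
ob=[]
for n,g in(("top",(284.5,169)),("scene",(227,199))):
    c=viewer.camera(n); q=dark(c,g); X=onz(c,q,.036); ob.append((c,q)); print(n,q,X,T([0,0,-p[2]],[[X[0]-p[0],X[1]-p[1],0]])*1000)
print("tri",tri(ob),"pred",T(p,[[-.01,0,.038]]))
ct,cs=ob[0][0],ob[1][0]
for P in ([.4461,.4089,.064],[.4461,.4089,.034]): print(proj(ct,P),proj(cs,P))
E
python3 go.py .4455 .4085 .105 172.6
```

```text
top (np.float64(284.45635845635843), np.float64(169.06008806008805)) [0.59   0.1525 0.036 ] [[-7.2161 -0.3061  0.    ]]
scene (np.float64(230.4531208639949), np.float64(198.90798877653657)) [0.585  0.1492 0.036 ] [[-11.7799  -4.2343   0.    ]]
tri [0.587  0.1511 0.0371] pred [[0.5873 0.1532 0.038 ]]
[177.9506 223.5773] [200.7875 275.2684]
[181.215  225.3908] [202.0185 289.2669]
shift [17.6 56.1 19.2] pos [0.4555 0.3505 0.1243] rot [179.98   0.2  172.39] F [ 0.1 -0.5 -0.3] op 0.0853 t 18.875
turn [ 0.02  0.2  -0.21] straight shift [17.4 56.2 19.3]
```

```bash
python3 -m inch '[[[100,9,28,0,0,0.2,-0.2],[100,8.4,28,0,0,0,0],[100,0,0,10,0,0,0],[100,0,0,10,0,0,0],[100,0,0,0,0,0,0]]]'|grep -E 'pos|wrist|rot';python3 go.py .446 .4085 .041 172.6
python3 - <<'E'
from h import *
A=[]
for n,(x,y,w,h) in dict(scene=(140,220,130,100),top=(140,180,90,100)).items():
    c=viewer.camera(n); A.append(cv2.resize(c['pixels'][y:y+h,x:x+w,::-1],None,fx=3.6,fy=3.6,interpolation=cv2.INTER_CUBIC))
cv2.imwrite('pics/g5.png',np.hstack(A))
E
```

```text
ee_pos: [0.4452, 0.4073, 0.1029]
tcp_rot: [-179.9, -0.1, 172.6]
wrist_force: [0.3, -0.1, 0.3]
shift [-0.8  1.4 61.9] pos [0.4452 0.4073 0.1029] rot [-1.7992e+02 -8.0000e-02  1.7256e+02] F [ 0.3 -0.1  0.3] op 0.0853 t 19.5
turn [-0.08 -0.08 -0.04] straight shift [-0.7  1.3 61.9]
```

View pics/g5.png

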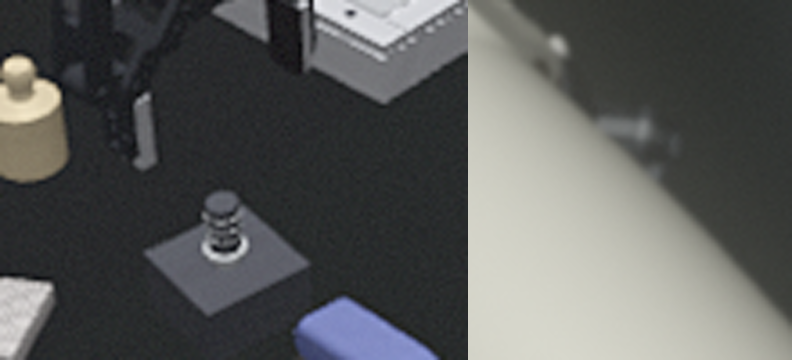

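The pin's top is at crop (222,200), and the open fingers at (145,160) and (290,70) straddle it from above. I'm descending now.

```bash
python3 -m inch '[[[100,-0.7,1.3,15,0,0,0],[100,0,0,20,0,0,0],[100,0,0,15,0,0,0],[100,0,0,10,0,0,0],[100,0,0,0,0,0,0],[100,0,0,0,0,0,0]]]'|grep -E 'pos|wrist|rot';python3 -m inch '[[[40,0,0,0,0,0,0],[30,0,0,0,0,0,0],[25,0,0,0,0,0,0],[22,0,0,0,0,0,0],[20,0,0,0,0,0,0],[19,0,0,0,0,0,0],[18,0,0,0,0,0,0],[17,0,0,0,0,0,0]]]' 20
```

```text
ee_pos: [0.4465, 0.4099, 0.0448]
tcp_rot: [179.9, 0.0, 172.6]
wrist_force: [-0.0, 1.1, 1.0]
time: 21.35
ee_pos: [0.4463, 0.4094, 0.0442]
tcp_rot: [-180.0, -0.0, 172.6]
wrist_force: [-1.4, -2.2, 0.3]
opening: 0.0142
grasp_force: 8.1
```

```bash
python3 -m inch '[[[12,0,0,0,0,0,0],[5,0,0,0,0,0,0],[5,0,0,0,0,0,0]]]' 30;  python3 - <<'E'
from h import *
c=viewer.camera("scene");x,y,w,h=150,220,110,85
cv2.imwrite('pics/g6.png',cv2.resize(c['pixels'][y:y+h,x:x+w,::-1],None,fx=7,fy=7,interpolation=cv2.INTER_CUBIC))
E
```

```text
time: 21.72
ee_pos: [0.4463, 0.4094, 0.0442]
tcp_rot: [-180.0, -0.0, 172.6]
wrist_force: [-0.8, -4.0, 2.8]
opening: 0.014
grasp_force: 29.2
```

View pics/g6.png

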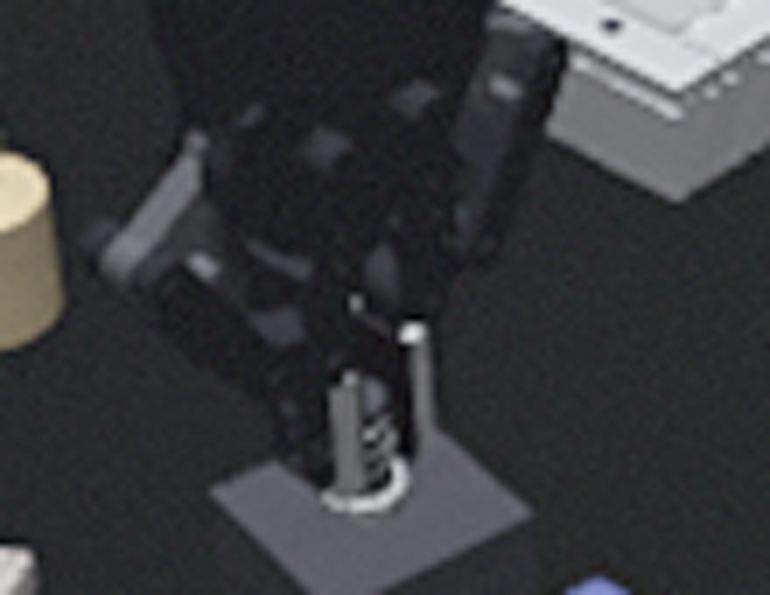

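The pads hold the grip symmetrically just above the collar, at about (365,440). Now lifting and carrying it.

```bash
python3 -m inch '[[[5,0,0,0,0,0,0],[5,0,0,0,0,0,0],[5,0,0,-5,0,0,0],[5,0,0,-15,0,0,0],[5,0,0,-20,0,0,0],[5,0,0,-22,0,0,0],[5,0,0,0,0,0,0]]]' 60;python3 go.py .587 .152 .1 172.6
```

```text
time: 22.65
ee_pos: [0.4473, 0.411, 0.109]
tcp_rot: [179.7, 0.2, 172.6]
wrist_force: [0.7, -0.4, -0.6]
opening: 0.0127
grasp_force: 58.4
shift [-171.8 -238.9    8.4] pos [0.4473 0.411  0.109 ] rot [1.7975e+02 1.5000e-01 1.7262e+02] F [ 0.7 -0.4 -0.6] op 0.0127 t 22.65
turn [0.25 0.15 0.02] straight shift [-171.9 -238.8    9. ]
```

```bash
python3 -m inch '[[[5,-15,-20,0,0.2,0.15,0],[5,-28,-40,0,0,0,0],[5,-28,-40,0,0,0,0],[5,-28,-40,0,0,0,0],[5,-28,-40,0,0,0,0],[5,-28,-39,0,0,0,0],[5,-17,-20,0,0,0,0],[5,0,0,0,0,0,0]]]';python3 -m inch '[[[5,0,0,0,0,0,0]]]'|grep wrist; python3 go.py .587 .152 .082 172.6;  python3 - <<'E'
from h import *
A=[]
for n,(x,y,w,h) in dict(scene=(180,130,100,100),top=(240,120,100,100)).items():
    c=viewer.camera(n); A.append(cv2.resize(c['pixels'][y:y+h,x:x+w,::-1],None,fx=4,fy=4,interpolation=cv2.INTER_CUBIC))
    o=bot.get_obs()["ee_pos"]
    for q in finder.mark_of(n,"pin")[:1]: print(n,q,onz(c,q["position"],o[2]-.04)-o)
    for q in finder.mark_of(n,"plate_hole")[:1]: print(n,q,onz(c,q["position"],.038))
cv2.imwrite('pics/i7.png',np.hstack(A))
E
```

```text
time: 23.65
ee_pos: [0.5867, 0.1491, 0.1056]
tcp_rot: [-179.8, -0.2, 172.5]
wrist_force: [-0.5, 0.6, -0.2]
opening: 0.0123
grasp_force: 58.5
wrist_force: [-0.2, 0.0, -0.8]
shift [-1.2  1.2 24. ] pos [0.5858 0.151  0.106 ] rot [-179.83   -0.19  172.61] F [-0.2  0.  -0.8] op 0.0126 t 23.775
turn [-0.17 -0.19  0.01] straight shift [-1.1  1.2 24. ]
scene {'position': [229.5, 189.6], 'conf': 0.42} [-0.00766534  0.00836342 -0.04      ]
scene {'position': [227.2, 201.8], 'conf': 0.75} [0.58129664 0.16519557 0.038     ]
top {'position': [201.7, 169.5], 'conf': 0.19} [-0.0053071   0.20494394 -0.04      ]
```

View pics/i7.png

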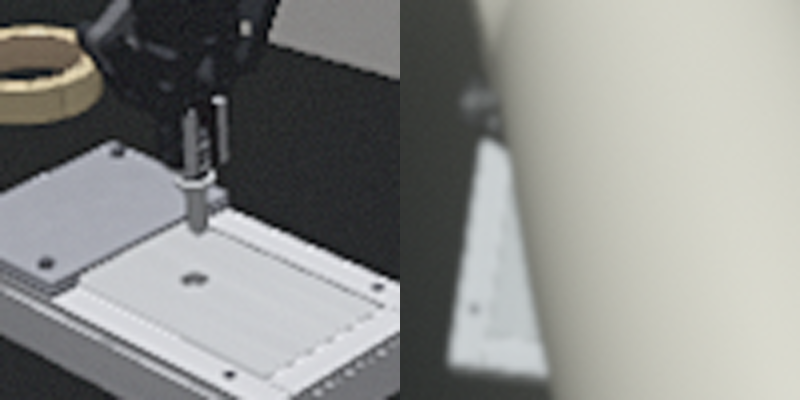

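The pin hangs upright with its foot at crop (201,230). The plate hole is clear at (194,279). I'll measure the relative offset in this one camera.

Run:
```python
from h import *
c=viewer.camera("scene"); o=bot.get_obs()["ee_pos"]
foot=onz(c,(229.75,187),o[2]-.0402); hole=onz(c,(228,199.2),.038)
P=c["pixels"][193:206,220:237].astype(int).mean(2); print(P.astype(int))
print("foot-tcp",foot-o,"hole",hole,"d",hole-foot, proj(c,[o[0],o[1],o[2]-.0402]))
```

```text
[[203 203 204 205 204 205 203 202 203 201 201 201 202 203 203 202 202]
 [201 203 202 204 205 204 205 203 204 204 202 202 202 201 202 202 204]
 [201 201 200 202 203 205 206 204 204 205 204 203 202 201 201 201 201]
 [200 202 201 201 202 203 206 208 210 208 207 207 204 202 202 201 203]
 [201 202 201 201 202 205 206 199 194 199 207 209 207 206 203 205 202]
 [201 203 201 202 204 195 178 154 139 146 168 188 204 209 205 204 203]
 [203 204 203 204 196 153 101  96  99 100  92 120 190 207 207 207 204]
 [204 204 203 205 198 156 100 115 134 114 117 156 196 206 205 206 206]
 [203 203 204 203 207 195 171 178 189 176 175 201 206 203 203 204 204]
 [203 202 203 203 207 208 210 210 210 209 208 205 203 202 202 204 204]
 [202 203 202 203 204 205 204 206 205 205 205 204 205 202 202 202 203]
 [203 202 203 202 202 202 203 203 204 204 205 205 204 204 203 202 202]
 [203 205 204 203 203 203 203 202 203 204 203 204 205 205 205 203 204]]
foot-tcp [-0.00181998 -0.00024734 -0.0402    ] hole [0.58647466 0.15572785 0.038     ] d [ 0.00235615  0.00492852 -0.02833678] [228.99462286 186.81193258]
```

```bash
python3 -m inch '[[[5,-1.8,3.2,8,-0.1,-0.1,0],[5,0,0,8,0,0,0],[5,0,0,5,0,0,0],[5,0,0,0,0,0,0],[5,0,0,0,0,0,0]]]'|grep wrist; python3 go.py .588 .154 .083 172.6;  python3 - <<'E'
from h import *
c=viewer.camera("scene");x,y,w,h=205,170,50,45
cv2.imwrite('pics/i8.png',cv2.resize(c['pixels'][y:y+h,x:x+w,::-1],None,fx=12,fy=12,interpolation=cv2.INTER_CUBIC))
o=bot.get_obs()["ee_pos"]; print((proj(c,[o[0],o[1],o[2]-.0402])-[x-.5,y-.5])*12)
E
```

```text
wrist_force: [-0.2, -0.7, 0.1]
shift [0.4 0.6 2.6] pos [0.5883 0.1534 0.0856] rot [-1.7992e+02 -4.0000e-02  1.7259e+02] F [-0.2 -0.7  0.1] op 0.0128 t 24.75
turn [-0.08 -0.04 -0.01] straight shift [0.4 0.6 2.6]
[279.6986325  311.34840591]
```

View pics/i8.png

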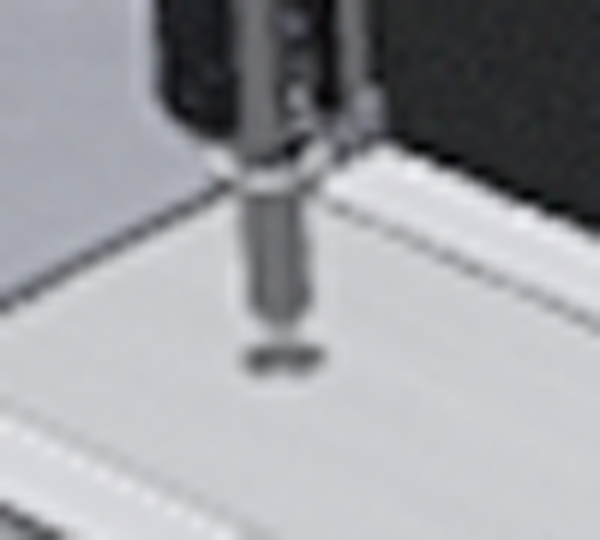

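The foot is at crop (278,314) and the hole at (285,355). After allowing for the remaining drop, that leaves about 1.5 mm to shift in -x.

```bash
python3 -m inch '[[[5,1.5,0.4,3,0,0,0],[5,0,0,2,0,0,0],[5,0,0,0,0,0,0]]]'|grep -E 'pos|wrist'; python3 -m inch '[[[5,0,0,1.5,0,0,0],[5,0,0,1,0,0,0],[5,0,0,0,0,0,0]]]'|grep -E 'pos|wrist';python3 -m inch '[[[5,0,0,1,0,0,0],[5,0,0,1,0,0,0],[5,0,0,0,0,0,0]]]'|grep -E 'pos|wrist'
```

```text
ee_pos: [0.5867, 0.1539, 0.0802]
wrist_force: [0.2, 0.4, -0.6]
ee_pos: [0.5868, 0.154, 0.0778]
wrist_force: [0.2, -0.3, -1.2]
ee_pos: [0.5868, 0.154, 0.0758]
wrist_force: [0.7, 0.4, -0.9]
```

In the hole (foot about 2 mm below the plate top) without force.

```bash
python3 -m inch '[[[5,0,0,1.5,0,0,0],[5,0,0,1,0,0,0],[5,0,0,0,0,0,0]]]'|grep -E 'pos|wrist'; python3 -m inch '[[[5,0,0,1.5,0,0,0],[5,0,0,1,0,0,0],[5,0,0,0,0,0,0]]]'|grep -E 'pos|wrist'
```

```text
ee_pos: [0.5868, 0.154, 0.0733]
wrist_force: [-0.1, 0.1, 0.0]
ee_pos: [0.5868, 0.154, 0.0708]
wrist_force: [0.5, 0.1, -0.4]
```

```bash
python3 -m inch '[[[5,0,0,1,0,0,0],[5,0,0,0,0,0,0]]]'|grep -E 'pos|wrist'; python3 -m inch '[[[5,0,0,1,0,0,0],[5,0,0,0,0,0,0]]]'|grep -E 'pos|wrist'
```

```text
ee_pos: [0.5867, 0.154, 0.0698]
wrist_force: [-0.1, 0.5, -1.2]
ee_pos: [0.5867, 0.154, 0.0688]
wrist_force: [0.4, -0.0, -1.5]
```

```bash
for k in 1; do python3 -m inch '[[[5,0,0,1,0,0,0],[5,0,0,1,0,0,0],[5,0,0,0,0,0,0]]]'|grep -E 'pos|wrist'; python3 -m inch '[[[5,0,0,1,0,0,0],[5,0,0,1,0,0,0],[5,0,0,0,0,0,0]]]'|grep -E 'pos|wrist';done
```

```text
ee_pos: [0.5867, 0.154, 0.0668]
wrist_force: [-0.3, 0.1, -1.1]
ee_pos: [0.5868, 0.1539, 0.0648]
wrist_force: [0.2, 0.3, -0.6]
```

```bash
python3 -m inch '[[[5,0,0,1.5,0,0,0],[5,0,0,1.5,0,0,0],[5,0,0,0,0,0,0]]]'|grep -E 'pos|wrist'; python3 -m inch '[[[5,0,0,1.5,0,0,0],[5,0,0,1.5,0,0,0],[5,0,0,0,0,0,0]]]'|grep -E 'pos|wrist'
```

```text
ee_pos: [0.5867, 0.1539, 0.0617]
wrist_force: [-0.6, -0.4, -0.1]
ee_pos: [0.5868, 0.1539, 0.0588]
wrist_force: [0.7, -1.8, -1.6]
```

```bash
python3 -m inch '[[[5,0,0,1.5,0,0,0],[5,0,0,1.5,0,0,0],[5,0,0,0,0,0,0]]]'|grep -E 'pos|wrist'; python3 -m inch '[[[5,0,0,1.5,0,0,0],[5,0,0,1.5,0,0,0],[5,0,0,0,0,0,0]]]'|grep -E 'pos|wrist'; python3 -m inch '[[[5,0,0,1,0,0,0],[5,0,0,1,0,0,0],[5,0,0,0,0,0,0]]]'|grep -E 'pos|wrist'
```

```text
ee_pos: [0.5867, 0.1539, 0.0557]
wrist_force: [1.6, -2.3, -1.0]
ee_pos: [0.5868, 0.1539, 0.0528]
wrist_force: [1.5, -2.8, -1.2]
ee_pos: [0.5868, 0.1539, 0.0509]
wrist_force: [1.7, -3.2, -0.9]
```

```bash
python3 -m inch '[[[5,0,-0.2,1,0,0,0],[5,0,0,0.5,0,0,0],[5,0,0,0,0,0,0]]]'|grep -E 'pos|wrist'; python3 -m inch '[[[5,0,0,0.5,0,0,0],[5,0,0,0.5,0,0,0],[5,0,0,0,0,0,0]]]'|grep -E 'pos|wrist'; python3 -m inch '[[[5,0,0,0.5,0,0,0],[5,0,0,0,0,0,0]]]'|grep -E 'pos|wrist'
```

```text
ee_pos: [0.5867, 0.1538, 0.0494]
wrist_force: [1.1, -2.8, 0.2]
ee_pos: [0.5868, 0.1538, 0.0486]
wrist_force: [0.7, -2.3, 1.8]
ee_pos: [0.5869, 0.1537, 0.0485]
wrist_force: [-0.7, -3.0, 5.9]
```

```bash
python3 -m inch '[[[5,0,0,0.5,0,0,0],[5,0,0,0,0,0,0]]]'|grep -E 'pos|wrist'; python3 -m inch '[[[5,0,0,-0.7,0,0,0],[25,0,0,0,0,0,0],[35,0,0,0,0,0,0],[60,0,0,0,0,0,0],[60,0,0,0,0,0,0],[60,0,0,0,0,0,0]]]';python3 -m inch '[[[60,0,0,-10,0,0,0],[60,0,0,-30,0,0,0],[60,0,0,-40,0,0,0],[60,0,0,-40,0,0,0],[60,0,0,0,0,0,0]]]'
python3 - <<'E'
from fit import *
c=viewer.camera("scene");x,y,w,h=180,150,110,90
im=cv2.resize(c['pixels'][y:y+h,x:x+w,::-1],None,fx=6,fy=6,interpolation=cv2.INTER_CUBIC)
p=[.5972,.1519,np.radians(-7.4)]
for z in(.038,.042,.068):
    q=T(p,[[-.01,0,z]])[0]; u=((proj(c,q)-[x-.5,y-.5])*6); print(z,u)
cv2.imwrite('pics/f9.png',im)
E
```

```text
ee_pos: [0.5869, 0.1537, 0.0484]
wrist_force: [-1.5, -4.0, 8.1]
time: 31.8
ee_pos: [0.5868, 0.1538, 0.0481]
tcp_rot: [-179.9, -0.1, 172.6]
wrist_force: [0.3, 0.2, 0.1]
opening: 0.0512
grasp_force: 0.0
time: 32.42
ee_pos: [0.5884, 0.1543, 0.1727]
tcp_rot: [179.9, 0.3, 172.6]
wrist_force: [0.1, -0.5, -1.2]
opening: 0.0513
grasp_force: 0.0
0.038 [293.5651 294.5205]
0.042 [293.0978 284.8618]
0.068 [290.0179 221.1977]
```

View pics/f9.png

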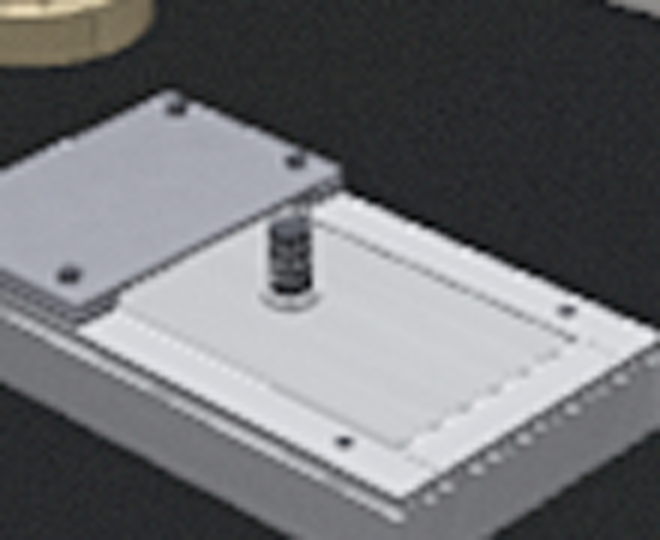

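The pin stands upright with its collar on the plate. Its top is at (291,222) against a predicted (290,221), and there is no gap at the stop, so I'm handing in.

```bash
python3 -c "
from workcell import bot
print(bot.job_done())"
```

```text
the job is handed in; nothing more can be done
None
```

The plate is home against the front stop and the pin is fully seated, upright and released; the highest press I read was about 17 N, and the job was handed in at about 32 s with the arm clear.

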